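# Reset the track trips on a model railway curve

## Task

Before the next train runs, push down the four yellow trip tabs that stand up between the rails of the curved track: draw the closed fingertips lightly along the middle of the track in one low stroke, from the end with the green lamp to the end with the red lamp, staying close over the rails between the tabs, so that each tab in turn goes down to about the level of the rails. Then lift clear. Grasp nothing, do not press hard, and leave the houses, trees, bus and wagon where they stand.

Things in the scene. Friction and masses are not known exactly. Their poses are not given: they have to be found in the camera images.
- module: fixed green board with the curved track, 340 x 580 x 12 mm, flat on the table. Origin on the table plane straight below the middle of the track; z up. The track's centre line is an arc of radius 360 mm about the point 360 mm from the origin along the board's -x, spanning 0.64 rad (230 mm of arc) either way from the middle, where it runs along the board's y. Rail tops are 23 mm above the table
- green_lamp: fixed lamp mast 65 mm tall with a green ball (20 mm) on top, standing on the board outside the bend, 52 mm from the track's centre line and 7 mm beyond one end of the track: the stroke begins at this end. Which end it is varies. Origin at its foot
- red_lamp: same mast with a red ball, at the other end of the track: the stroke ends there. Origin at its foot
- trip1_top (a point): middle of the top of trip tab 1, a yellow hump 18 mm wide between the rails, on the centre line 165 mm of arc from the track's middle toward the board's +y end. Seen along the track it has a 12 mm flat top and a 20 degree ramp down at each end, about 78 mm long in all. Standing up, its top is 10 mm above the rail tops; this point goes down with it
- trip1 (a joint): how far trip tab 1 is pushed straight down, m: 0 standing up, 0.010 level with the rail tops, 0.013 fully down (hard stop). No spring: it takes about 1 N and stays where it is left; a fingertip sliding along the track pushes it down over its ramp
- trip2_top (a point): middle of the top of trip tab 2, a yellow hump 18 mm wide between the rails, on the centre line 55 mm of arc from the middle toward +y. Seen along the track it has a 12 mm flat top and a 20 degree ramp down at each end, about 78 mm long in all. Standing up, its top is 10 mm above the rail tops; this point goes down with it
- trip2 (a joint): how far trip tab 2 is pushed straight down, m: 0 standing up, 0.010 level with the rail tops, 0.013 fully down (hard stop). No spring: it takes about 1 N and stays where it is left; a fingertip sliding along the track pushes it down over its ramp
- trip3_top (a point): middle of the top of trip tab 3, a yellow hump 18 mm wide between the rails, on the centre line 55 mm of arc from the middle toward -y. Seen along the track it has a 12 mm flat top and a 20 degree ramp down at each end, about 78 mm long in all. Standing up, its top is 10 mm above the rail tops; this point goes down with it
- trip3 (a joint): how far trip tab 3 is pushed straight down, m: 0 standing up, 0.010 level with the rail tops, 0.013 fully down (hard stop). No spring: it takes about 1 N and stays where it is left; a fingertip sliding along the track pushes it down over its ramp
- trip4_top (a point): middle of the top of trip tab 4, a yellow hump 18 mm wide between the rails, on the centre line 165 mm of arc from the middle toward -y. Seen along the track it has a 12 mm flat top and a 20 degree ramp down at each end, about 78 mm long in all. Standing up, its top is 10 mm above the rail tops; this point goes down with it
- trip4 (a joint): how far trip tab 4 is pushed straight down, m: 0 standing up, 0.010 level with the rail tops, 0.013 fully down (hard stop). No spring: it takes about 1 N and stays where it is left; a fingertip sliding along the track pushes it down over its ramp
- gap1 (a point): point on the track's centre line at the height of the rail tops, halfway between trip tabs 1 and 2 (fixed to the board, nothing there to see but sleepers). Rails: 3 mm wide, 32 mm apart between centres, tops 23 mm above the table; sleepers 56 mm long, tops 17 mm above the table
- gap2 (a point): point on the track's centre line at the height of the rail tops, halfway between trip tabs 2 and 3 (fixed to the board, nothing there to see but sleepers). Rails: 3 mm wide, 32 mm apart between centres, tops 23 mm above the table; sleepers 56 mm long, tops 17 mm above the table
- gap3 (a point): point on the track's centre line at the height of the rail tops, halfway between trip tabs 3 and 4 (fixed to the board, nothing there to see but sleepers). Rails: 3 mm wide, 32 mm apart between centres, tops 23 mm above the table; sleepers 56 mm long, tops 17 mm above the table
- red_house: loose white model house with a red gable roof, 55 x 65 x 62 mm. Origin at the centre of its underside, z up. Leave it alone
- brown_house: loose cream model house with a brown gable roof, 55 x 65 x 62 mm. Origin at the centre of its underside, z up. Leave it alone
- tree_a: loose model fir tree, 40 mm across, 75 mm tall. Origin at the centre of its underside, z up. Leave it alone
- tree_b: a second such loose fir tree. Origin at the centre of its underside, z up. Leave it alone
- bus: loose yellow toy bus with a white roof, 70 x 26 x 32 mm. Origin at the centre of its underside, z up. Leave it alone
- wagon: loose dark red toy goods wagon with black roof, 80 x 28 x 38 mm, standing on the grass inside the bend. Origin at the centre of its underside, z up. Leave it alone

How it is judged:
On the way, in this order (a step that is already met when the one before it is completed fails the run):
1. the first tab counted from the green lamp is pushed down (((y of green_lamp in the frame of module above 0 m and value of joint trip1 above 0.006 m) or (y of green_lamp in the frame of module below 0 m and value of joint trip4 above 0.006 m))), for 0.05 s.
2. the fingertips run low along the track (within 20 mm of its centre line, roughly 25 mm or less over the rails) between the first and second tab (((y of green_lamp in the frame of module above 0 m and horizontal distance between the grasp point and gap1 below 0.02 m and height (world z) of the grasp point below 0.07 m) or (y of green_lamp in the frame of module below 0 m and horizontal distance between the grasp point and gap3 below 0.02 m and height (world z) of the grasp point below 0.07 m))), for 0.05 s.
3. the second tab counted from the green lamp is pushed down (((y of green_lamp in the frame of module above 0 m and value of joint trip2 above 0.006 m) or (y of green_lamp in the frame of module below 0 m and value of joint trip3 above 0.006 m))), for 0.05 s.
4. the fingertips run low along the track (within 20 mm of its centre line, roughly 25 mm or less over the rails) between the second and third tab (((y of green_lamp in the frame of module above 0 m and horizontal distance between the grasp point and gap2 below 0.02 m and height (world z) of the grasp point below 0.07 m) or (y of green_lamp in the frame of module below 0 m and horizontal distance between the grasp point and gap2 below 0.02 m and height (world z) of the grasp point below 0.07 m))), for 0.05 s.
5. the third tab counted from the green lamp is pushed down (((y of green_lamp in the frame of module above 0 m and value of joint trip3 above 0.006 m) or (y of green_lamp in the frame of module below 0 m and value of joint trip2 above 0.006 m))), for 0.05 s.
6. the fingertips run low along the track (within 20 mm of its centre line, roughly 25 mm or less over the rails) between the third and fourth tab (((y of green_lamp in the frame of module above 0 m and horizontal distance between the grasp point and gap3 below 0.02 m and height (world z) of the grasp point below 0.07 m) or (y of green_lamp in the frame of module below 0 m and horizontal distance between the grasp point and gap1 below 0.02 m and height (world z) of the grasp point below 0.07 m))), for 0.05 s.
7. the fourth tab counted from the green lamp is pushed down (((y of green_lamp in the frame of module above 0 m and value of joint trip4 above 0.006 m) or (y of green_lamp in the frame of module below 0 m and value of joint trip1 above 0.006 m))), for 0.05 s.
At the end, for the whole second after the job is handed in: all four tabs are pushed down at least 6 mm of the 10 mm they stand above the rails, and no house, tree, bus or wagon has moved 10 mm (value of joint each of trip1, trip2, trip3, trip4 above 0.006 m and distance of each of red_house, brown_house, tree_a, tree_b, bus, wagon from where it was at the start of the episode below 0.01 m); the robot touches nothing.
It fails at once if the second tab from the green lamp is pushed down (over 5 mm) while the first still stands up (under 3 mm) ((y of green_lamp in the frame of module above 0 m and value of joint trip1 below 0.003 m and value of joint trip2 above 0.005 m) or (y of green_lamp in the frame of module below 0 m and value of joint trip4 below 0.003 m and value of joint trip3 above 0.005 m)).
It fails at once if the third tab from the green lamp is pushed down (over 5 mm) while the second still stands up (under 3 mm) ((y of green_lamp in the frame of module above 0 m and value of joint trip2 below 0.003 m and value of joint trip3 above 0.005 m) or (y of green_lamp in the frame of module below 0 m and value of joint trip3 below 0.003 m and value of joint trip2 above 0.005 m)).
It fails at once if the fourth tab from the green lamp is pushed down (over 5 mm) while the third still stands up (under 3 mm) ((y of green_lamp in the frame of module above 0 m and value of joint trip3 below 0.003 m and value of joint trip4 above 0.005 m) or (y of green_lamp in the frame of module below 0 m and value of joint trip2 below 0.003 m and value of joint trip1 above 0.005 m)).
It fails at once if the fingers press on the track module or its tabs with more than 20 N (contact force between the fingers and module above 20 N).
It fails at once if a house, tree, bus or wagon is moved more than 10 mm, lifted or tipped (distance of any of red_house, brown_house, tree_a, tree_b, bus, wagon from where it was at the start of the episode above 0.01 m or angle between any of red_house, brown_house, tree_a, tree_b, bus, wagon's own z axis and vertical above 0.25 rad).
It also fails if it takes over 48 s, if anything falls off the work surface, if the arm or the gripper's body presses on something with over 40 N, if the wrist force passes 120 N, or if a joint passes its speed limit or range.

## Robot

A 7-joint arm with a two-finger parallel gripper is mounted at the origin on the work surface. World frame = base frame: x ahead of the robot, y to its left, z up, the work surface at z = 0. Lengths are in m, angles in rad, forces in N, time in s.
With the tool pointing down it reaches from about 0.35 to 0.9 m from the base axis. Payload 8.1 kg.
Tool frame: the origin (TCP) lies midway between the tips of the shut fingers; the grasp point (between the pads) lies 19 mm behind it; z points along the fingers, x is the direction in which the jaws open and shut, and the axes are right-handed (so a half turn about z gives the same grasp; the last joint's range is limited). The gripper opens to 92 mm and grips with 3 to 60 N. Pads are 19 mm wide; open, the fingers measure 130 mm over their backs; the gripper's body (75 mm by 190 mm) begins 47 mm behind the grasp point.
Start: joints at [-1.36, 0.434, 0.025, 1.573, -0.012, 1.134, -0.075], TCP at [0.193, 0.594, 0.227] pointing down, gripper open.
Joint ranges: [-2.62, 2.62], [-0.44, 2.09], [-1.27, 1.32], [0.08, 2.57], [-1.32, 4.46], [0.12, 2], [-2.74, 2.74]. Speed limits (rad/s): [2.22, 2.22, 3.01, 3.01, 3.14, 3.14, 3.14].

## Interface

Orientations are given as a rotation vector (axis times angle).
In Python, from cell import arm gives the robot as it stands.
- The arm moves only by the tool jog_arm, never from a script. Its argument "commands" is a list of rows, each an object with "translation": the shift along the tool's x, y, z in mm, a list of three; "turn": the turn, a rotation vector about the tool's x, y, z in rad, a list of three. A call has 1 to 12 rows; each row is the pose to reach, as a shift and turn from the pose commanded when the call began, along the tool's axes at that moment; what a row does not reach only later rows make up. A row lasts 1/12 s, in which the tool goes at most 41.7 mm and 7.16 degrees, less where a joint would pass 70% of its speed; a pose out of reach is approached as far as the arm can. A call with a gripper value outside its range is refused whole. "claw" is the closure, from -1 (fully open) to 1 (shut), so that 0 is half open, set as the call begins (left out, the last holds). The fingers move at their own pace and stop on an object; "grip_force" is the grip in N (left out, the last holds). Time passes only in rows, so rows that repeat a pose let the fingers close. It gives the time, the measured TCP pose, the force and the opening at its end, in the units of the state.
- arm.observe(): the state, without advancing time (a new reading comes with each control period).
- arm.get_image(name): name is "scene" or "top"; returns the picture (480x640x3 uint8, blue, green, red); there is no depth.
- arm.camera_info(name): a dict with "vertical_fov" (degrees; the focal length in pixels is half the picture's height over the tangent of half this angle, whatever the lens; pixels are square), "cx", "cy" (the principal point, pixels), "eye" and "rotation" of the camera in the world. Camera axes: x right, y up, looking along -z (the intrinsics and any distortion apply to the point x, -y, -z); pixel columns grow to the right and rows downward; lengths in m; the calibration is good to about 2 mm. A picture is of the moment at which its call begins. camera_info takes no time and is no camera call.
- arm.sign_off(): hands the job in, once; it reports no verdict.
Trained networks look in the newest picture that a camera, given by its name, has taken for a name from the list of things; names that differ only in an ending like _2 or _b are one class to them, and where a whole thing is asked for, a point or a joint stands for the part that bears it (a point fixed in the world has none). Each returns a list of dicts, best first, with "confidence" (0 to 1); they miss things now and then, are a little off and sometimes report something else, mostly with a low value. They report only what shows in the picture. A call takes as long as a camera call.
- arm.trace(camera, query): "region" (480x640 bool, what is visible of it) and "box" ([left, top, width, height] in pixels, round what is visible of it).
- arm.landmark_of(camera, query): "at" ([column, row] in pixels: a listed point, or the origin of a listed thing).
The state is a dict: "clock": time; "joints": joint angles; "dq": joint speeds; "joint_efforts": joint torques, N m; "position": TCP position; "ee_rot": TCP orientation; "force": force on the tool from outside, world axes, zero at the start; "ft_torque": the same for the moment, N m; "width": opening from 0.0 (shut) to 1.0 (fully open).
Only numpy, scipy, OpenCV 4.12 (cv2) and the standard library are available. Lean on these libraries where they do the work, as an engineer would, in place of code of your own. Each camera call takes 0.05 s, during which the arm holds its last target. There are 200 camera calls.

## Working session

There is one attempt and no reset: what is moved stays moved. The work goes in short steps, Python scripts to look and compute and a tool call to move; the robot and the scene stay as the last step left them, time stands still between calls to the robot, and variables do not carry over. Pictures are saved under pics/ and viewed, about 8 in all and at most 12, crops included, and the job is handed in when it is done.

Besides the shell and the picture viewer there is one more tool, called after "Call:" as name(argument=value, ...) on one line, values as JSON. jog_arm: Moves the arm, as the interface text tells. Its arguments: {"type":"object","properties":{"commands":{"type":"array","items":{"type":"object","properties":{"translation":{"type":"array","items":{"type":"number"}},"turn":{"type":"array","items":{"type":"number"}}}}},"claw":{"type":"number"},"grip_force":{"type":"number"}},"required":["commands"]}

```bash
mkdir -p pics; python3 - <<'E'
from cell import arm
import cv2
s=arm.observe();print({k:s[k] for k in("clock","position","ee_rot","force","width")})
for c in("scene","top"):
    print(c,arm.camera_info(c)); cv2.imwrite(f"pics/{c}0.png",arm.get_image(c))
    for q in("green_lamp","red_lamp","module","trip1_top","trip2_top","trip3_top","trip4_top"):
        print(q,[(d["at"],round(d["confidence"],2)) for d in arm.landmark_of(c,q)][:4])
E
```

```text
{'clock': 0.0, 'position': array([0.19280494, 0.59395236, 0.22592419]), 'ee_rot': array([ 2.54042277e+00,  1.84633118e+00, -1.95574538e-03]), 'force': array([ 1.20880422,  0.17474565, -0.6343928 ]), 'width': 1.0014805421653237}
scene {'vertical_fov': 44.4828596200849, 'cx': 328.3878623362127, 'cy': 238.56273764776486, 'eye': array([ 0.82382507, -0.56423771,  0.76613619]), 'rotation': array([0.74986929, 0.16629561, 0.42021647])}
green_lamp [([379.4, 164.9], 0.7)]
red_lamp [([235.0, 357.1], 0.78)]
module [([334.6, 259.5], 0.63)]
trip1_top [([335.2, 259.3], 0.64), ([358.7, 182.6], 0.51)]
trip2_top [([346.0, 219.8], 0.6)]
trip3_top [([320.6, 263.9], 0.89), ([357.3, 208.6], 0.74)]
trip4_top [([264.9, 306.1], 0.78)]
top {'vertical_fov': 49.88328241729914, 'cx': 316.74381749934804, 'cy': 239.00802485236431, 'eye': array([0.34288958, 0.03635946, 0.97315521]), 'rotation': array([ 0.1558729 , -0.15321089, -1.5645098 ])}
green_lamp [([223.2, 178.3], 0.65), ([170.2, 244.4], 0.62)]
red_lamp [([437.9, 255.8], 0.64)]
module [([306.4, 233.1], 0.86)]
trip1_top []
trip2_top [([275.2, 232.7], 0.79)]
trip3_top [([334.9, 231.6], 0.83), ([363.8, 241.7], 0.26)]
trip4_top [([387.2, 252.9], 0.56)]
```

View pics/top0.png

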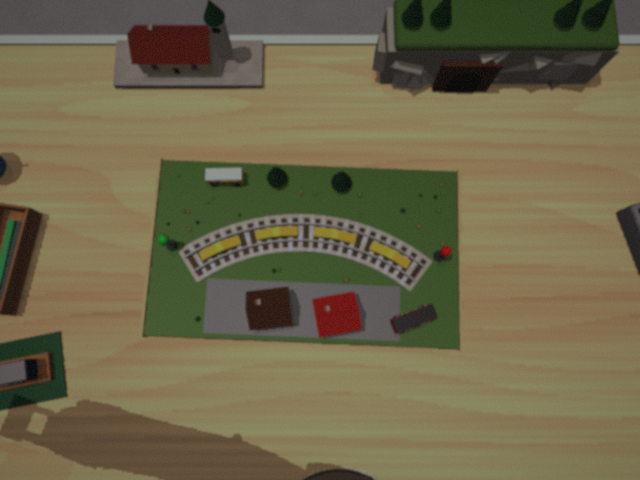

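View pics/scene0.png

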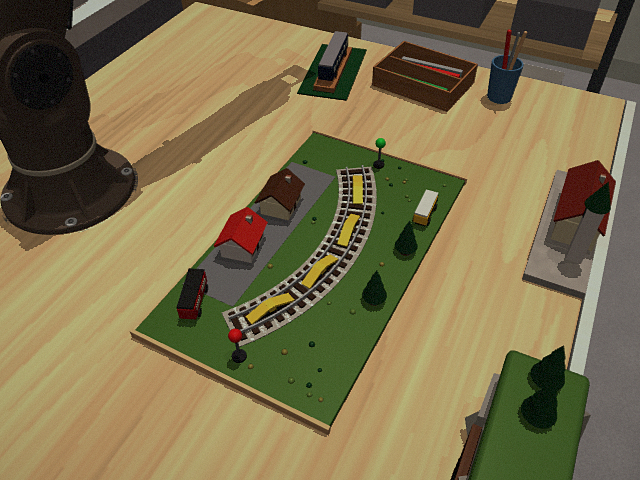

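The top view shows the green lamp (foot about 172,245) at the left end of the track, which is world +y. The red lamp (foot about 437,256) is at the right end, with the four yellow tabs between x=200 and x=410. The houses and wagon are inside the bend, the bus and trees outside. Next I fit the module pose.

```bash
cat > h.py <<'E'
import numpy as np,cv2
from cell import arm
from scipy.optimize import least_squares
from scipy.spatial.transform import Rotation as R
def proj(c,P,k=0):
    i=arm.camera_info(c);f=240/np.tan(np.radians(i["vertical_fov"]/2))
    q=(np.atleast_2d(P)-i["eye"])@R.from_rotvec(i["rotation"]).as_matrix()
    n=q[:,:2]/-q[:,2:]*[1,-1]; n=n*(1+k*(n**2).sum(1,keepdims=True))
    return n*f+[i["cx"],i["cy"]]
def arc(s,off=0): # module frame xy
    a=np.asarray(s)/.36; r=.36+off
    return np.stack([r*np.cos(a)-.36,r*np.sin(a)],-1)
def world(p,xy,z):
    c,s=np.cos(p[2]),np.sin(p[2]);xy=np.atleast_2d(xy)
    w=xy@np.array([[c,s],[-s,c]])+p[:2]
    return np.c_[w,np.broadcast_to(z,len(w))]
S=[.165,.055,-.055,-.165]
E
cat > fit.py <<'E'
from h import *
obs={}
for c in("top","scene"):
    im=cv2.imread(f"pics/{c}0.png");hsv=cv2.cvtColor(im,cv2.COLOR_BGR2HSV)
    m=cv2.inRange(hsv,(22,150,90),(34,255,255))
    box=(200,220,410,270) if c=="top" else (240,170,370,325)
    z=np.zeros_like(m);z[box[1]:box[3],box[0]:box[2]]=255
    m=cv2.morphologyEx(m&z,cv2.MORPH_CLOSE,np.ones((3,3)))
    n,_,st,ce=cv2.connectedComponentsWithStats(m)
    b=[ce[i] for i in range(1,n) if st[i,4]>80]; print(c,[(st[i,4],ce[i].round(1)) for i in range(1,n) if st[i,4]>30])
    obs[c]=np.array(sorted(b,key=lambda v:v[0]if c=="top" else v[1]))
feet={"top":[[172,245],[437,256]],"scene":[[379.4,164.9],[235,357]]}
balls={"top":[[163,239],[446,251]],"scene":[[381,143],[235,336]]}
def pts(p):
    return [world(p,arc(S),.029),world(p,arc([.237,-.237],.052),.013),world(p,arc([.237,-.237],.052),.012+p[5])]
# tab centroid: body between rails; hump average height ~ .029
def res(p,cs=("top","scene")):
    r=[]
    for c in cs:
        k=p[3] if c=="top" else p[4]
        a,b,d=pts(p)
        r+=[(proj(c,a,k)-obs[c]),.4*(proj(c,b,k)-feet[c]),.4*(proj(c,d,k)-balls[c])]
    return np.concatenate(r).ravel()
for cs in(("top",),("scene",),("top","scene")):
    o=least_squares(res,[.38,.04,0,0,0,.06],args=(cs,),loss="soft_l1");print(cs,o.x.round(4),res(o.x,cs).reshape(-1,2).round(1).tolist())
p=o.x;np.save("p.npy",p)
for c in("top","scene"):
    im=cv2.resize(cv2.imread(f"pics/{c}0.png"),None,fx=2,fy=2);k=p[3] if c=="top" else p[4]
    for off in(-.016,0,.016):
        q=proj(c,world(p,arc(np.linspace(-.23,.23,60),off),.023),k)*2+.5
        cv2.polylines(im,[q.round().astype(int)],0,(255,0,255),1)
    for q in proj(c,world(p,arc(S),.033),k)*2: cv2.circle(im,tuple(q.round().astype(int)),3,(255,0,0),-1)
    im=im[280:620,280:920] if c=="top" else im[260:760,380:860]
    cv2.imwrite(f"pics/{c}1.png",im)
print(world(p,arc([.237,.165,.055,-.055,-.165,-.237]),.023).round(4))
E
python3 fit.py
```

```text
top [(np.int32(387), array([276.3, 231.9])), (np.int32(367), array([334.7, 234.3])), (np.int32(406), array([219.7, 246.7])), (np.int32(388), array([389.6, 253.8]))]
scene [(np.int32(278), array([357.5, 189.5])), (np.int32(339), array([347.4, 229.3])), (np.int32(413), array([317.4, 269.9])), (np.int32(506), array([268.1, 306.1]))]
('top',) [ 0.5467  0.0593 -0.042  -0.0854  0.0902  0.0619] [[-0.5, 0.1], [-0.3, -0.0], [-0.1, -0.0], [0.5, 0.2], [0.3, -0.1], [0.3, -0.1], [0.2, -0.2], [-0.2, -0.3]]
('scene',) [ 0.5468  0.0544 -0.0523 -1.021  -0.2313  0.0601] [[-0.1, -1.3], [0.5, -0.7], [0.4, 0.2], [-0.7, 0.8], [-0.2, 1.2], [0.9, 0.0], [-0.2, 0.6], [-1.0, -0.4]]
('top', 'scene') [ 0.5464  0.0579 -0.0452 -0.0255  0.0539  0.0582] [[0.0, 0.0], [0.5, 0.0], [0.7, 0.2], [1.3, 0.7], [0.3, -0.2], [0.8, 0.2], [0.4, -0.2], [0.1, 0.1], [-0.1, -2.7], [0.9, -2.1], [1.3, -1.2], [0.2, -0.1], [-0.3, 0.5], [1.0, 0.4], [-0.2, 0.1], [-0.8, -0.0]]
[[ 0.4812  0.2813  0.023 ]
 [ 0.5165  0.2187  0.023 ]
 [ 0.5447  0.1128  0.023 ]
 [ 0.5397  0.0034  0.023 ]
 [ 0.5021 -0.0995  0.023 ]
 [ 0.4613 -0.1587  0.023 ]]
```

```bash
python3 - <<'E'
from h import *
p=np.array([.5466,.0585,-.043,-.06,0.0,.06]);np.save("p.npy",p)
ims=[]
for c in("top","scene"):
    im=cv2.resize(cv2.imread(f"pics/{c}0.png"),None,fx=2.5,fy=2.5);k=p[3] if c=="top" else 0
    for off in(-.016,.016):
        q=proj(c,world(p,arc(np.linspace(-.23,.23,60),off),.023),k)*2.5+.75
        cv2.polylines(im,[q.round().astype(int)],0,(255,0,255),1)
    for q in proj(c,world(p,arc(S),.033),k)*2.5: cv2.circle(im,tuple(q.round().astype(int)),3,(255,0,0),-1)
    ims.append(im[500:740,400:1120] if c=="top" else im[390:890,500:1000])
out=np.zeros((590,800,3),np.uint8)
a=cv2.resize(ims[0],(720,240));out[:240,:720]=a;b=cv2.resize(ims[1],(350,350));out[240:590,:350]=b
cv2.imwrite("pics/ov.png",out)
E
```

```text
(no output)
```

View pics/ov.png

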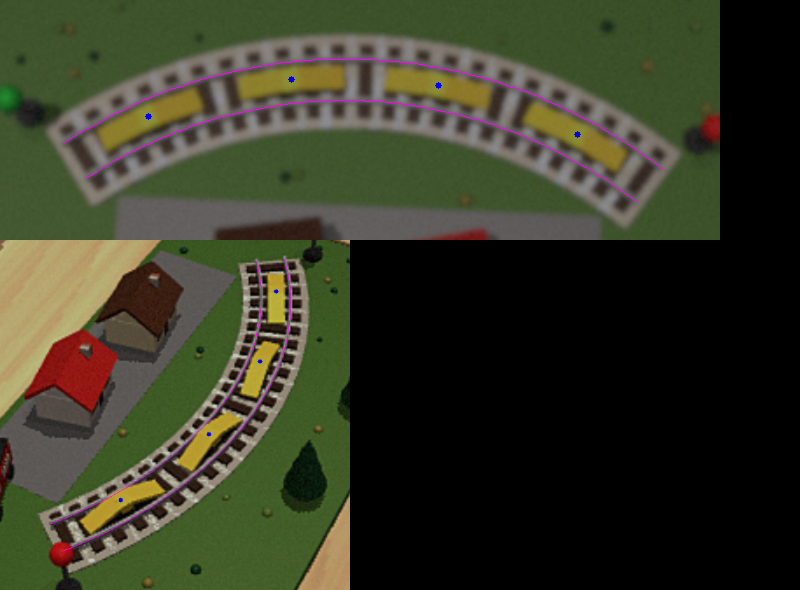

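The overlay follows both rails and all four tab tops. Now I plan the moves, keeping the tool's x axis along the track tangent.

```bash
cat > plan.py <<'E'
from h import *
p=np.load("p.npy")
def pose(s,z):
    w=world(p,arc(s),z)[0]; y=np.pi/2+p[2]+s/.36
    M=np.array([[np.cos(y),np.sin(y),0],[np.sin(y),-np.cos(y),0],[0,0,-1]]).T
    return w,M
def rows(base,targets):
    b,B=base
    for w,M in targets:
        print((B.T@(w-b)*1000).round(1).tolist(), R.from_matrix(B.T@M).as_rotvec().round(3).tolist())
def here():
    s=arm.observe();return s["position"],R.from_rotvec(s["ee_rot"]).as_matrix()
E
python3 - <<'E'
from plan import *
print("approach");rows(here(),[pose(.237,.14)])
print("down");rows(pose(.237,.14),[pose(.237,.025)])
S=np.arange(.237,-.24,-.0065);print(len(S),pose(.237,.025)[0])
E
```

```text
approach
[-208.5, 370.4, 86.8] [0.0, -0.0, -0.929]
down
[0.0, 0.0, 115.0] [0.0, 0.0, 0.0]
74 [0.48090196 0.2817783  0.025     ]
```

Call:
jog_arm(commands=[{"translation": [-17, 31, 3], "turn": [0, 0, -0.078]}, {"translation": [-35, 62, 6], "turn": [0, 0, -0.155]}, {"translation": [-52, 93, 10], "turn": [0, 0, -0.232]}, {"translation": [-70, 123, 15], "turn": [0, 0, -0.31]}, {"translation": [-87, 154, 20], "turn": [0, 0, -0.387]}, {"translation": [-104, 185, 27], "turn": [0, 0, -0.465]}, {"translation": [-122, 216, 36], "turn": [0, 0, -0.542]}, {"translation": [-139, 247, 46], "turn": [0, 0, -0.619]}, {"translation": [-156, 278, 56], "turn": [0, 0, -0.697]}, {"translation": [-174, 309, 66], "turn": [0, 0, -0.774]}, {"translation": [-191, 340, 76], "turn": [0, 0, -0.852]}, {"translation": [-208.5, 370.4, 86.8], "turn": [0, 0, -0.929]}], claw=1, grip_force=10)

```text
clock: 1.8
position: [0.4822, 0.2805, 0.1398]
ee_rot: [1.439, 2.792, 0.001]
force: [-0.1, 1.0, 0.3]
width: 0.178
```

Call:
jog_arm(commands=[{"translation": [0, 0, 0], "turn": [0, 0, 0]}, {"translation": [0, 0, 0], "turn": [0, 0, 0]}, {"translation": [0, 0, 0], "turn": [0, 0, 0]}, {"translation": [0, 0, 0], "turn": [0, 0, 0]}, {"translation": [0, 0, 0], "turn": [0, 0, 0]}, {"translation": [0, 0, 0], "turn": [0, 0, 0]}, {"translation": [0, 0, 0], "turn": [0, 0, 0]}, {"translation": [0, 0, 0], "turn": [0, 0, 0]}])

```text
clock: 2.47
position: [0.4806, 0.2824, 0.1401]
ee_rot: [1.443, 2.79, 0.0]
force: [-0.3, -0.0, -0.7]
width: 0.007
```

```bash
python3 - <<'E'
from plan import *
s=arm.observe();print(s["clock"],s["position"],s["force"],s["width"],s["joints"].round(2))
print("to hover .04");rows(here(),[pose(.237,.14),pose(.237,.045)])
E
```

```text
2.4667 [0.4805624  0.28239987 0.14009806] [-0.33944404 -0.02520473 -0.73086578] 0.007089552041686955 [-0.58  0.42 -0.07  1.84  0.03  0.88  1.53]
to hover .04
[-0.7, -0.1, 0.1] [0.0, -0.0, 0.001]
[-0.7, -0.1, 95.1] [0.0, -0.0, 0.001]
```

Call:
jog_arm(commands=[{"translation": [0, 0, 20], "turn": [0, 0, 0]}, {"translation": [0, 0, 45], "turn": [0, 0, 0]}, {"translation": [0, 0, 70], "turn": [0, 0, 0]}, {"translation": [0, 0, 85], "turn": [0, 0, 0]}, {"translation": [0, 0, 95], "turn": [0, 0, 0]}, {"translation": [0, 0, 95], "turn": [0, 0, 0]}, {"translation": [0, 0, 95], "turn": [0, 0, 0]}])

```text
clock: 3.05
position: [0.4808, 0.2819, 0.045]
ee_rot: [-1.444, -2.79, 0.001]
force: [0.1, 0.6, 0.2]
width: 0.006
```

```bash
python3 - <<'E'
from plan import *
s=arm.observe();print(s["clock"],s["position"],s["force"])
im=arm.get_image("scene");cv2.imwrite("pics/s2.png",cv2.resize(im[80:280,240:460],None,fx=2.7,fy=2.7,interpolation=cv2.INTER_CUBIC))
Z=.0245
S=np.linspace(.237,-.240,73)
base=pose(.237,.045)
print("down");rows(base,[pose(.237,Z)])
for c in range(6):
    print("call",c);rows(pose(S[c*12],Z),[pose(s,Z) for s in S[c*12+1:c*12+13]])
E
```

```text
3.05 [0.48084877 0.28194752 0.04504378] [0.14027497 0.58707759 0.24102629]
down
[0.0, 0.0, 20.5] [0.0, 0.0, 0.0]
call 0
[-6.6, -0.1, 0.0] [0.0, 0.0, 0.018]
[-13.2, -0.2, 0.0] [0.0, 0.0, 0.037]
[-19.9, -0.5, 0.0] [0.0, 0.0, 0.055]
[-26.5, -1.0, 0.0] [0.0, 0.0, 0.074]
[-33.1, -1.5, 0.0] [0.0, 0.0, 0.092]
[-39.7, -2.2, 0.0] [0.0, 0.0, 0.11]
[-46.2, -3.0, 0.0] [0.0, 0.0, 0.129]
[-52.8, -3.9, 0.0] [0.0, 0.0, 0.147]
[-59.4, -4.9, 0.0] [0.0, 0.0, 0.166]
[-65.9, -6.1, 0.0] [0.0, 0.0, 0.184]
[-72.4, -7.4, 0.0] [0.0, 0.0, 0.202]
[-78.9, -8.7, 0.0] [0.0, 0.0, 0.221]
call 1
[-6.6, -0.1, 0.0] [0.0, 0.0, 0.018]
[-13.2, -0.2, 0.0] [0.0, 0.0, 0.037]
[-19.9, -0.5, 0.0] [0.0, 0.0, 0.055]
[-26.5, -1.0, 0.0] [0.0, 0.0, 0.074]
[-33.1, -1.5, 0.0] [0.0, 0.0, 0.092]
[-39.7, -2.2, 0.0] [0.0, 0.0, 0.11]
[-46.2, -3.0, 0.0] [0.0, 0.0, 0.129]
[-52.8, -3.9, 0.0] [0.0, 0.0, 0.147]
[-59.4, -4.9, 0.0] [0.0, 0.0, 0.166]
[-65.9, -6.1, 0.0] [0.0, 0.0, 0.184]
[-72.4, -7.4, 0.0] [0.0, 0.0, 0.202]
[-78.9, -8.7, 0.0] [0.0, 0.0, 0.221]
call 2
[-6.6, -0.1, 0.0] [0.0, 0.0, 0.018]
[-13.2, -0.2, 0.0] [0.0, 0.0, 0.037]
[-19.9, -
[... 1006 characters left out ...]
, -2.2, 0.0] [0.0, 0.0, 0.11]
[-46.2, -3.0, 0.0] [0.0, 0.0, 0.129]
[-52.8, -3.9, 0.0] [0.0, 0.0, 0.147]
[-59.4, -4.9, 0.0] [0.0, 0.0, 0.166]
[-65.9, -6.1, 0.0] [0.0, 0.0, 0.184]
[-72.4, -7.4, 0.0] [0.0, 0.0, 0.202]
[-78.9, -8.7, 0.0] [0.0, 0.0, 0.221]
call 5
[-6.6, -0.1, 0.0] [0.0, 0.0, 0.018]
[-13.2, -0.2, 0.0] [0.0, 0.0, 0.037]
[-19.9, -0.5, 0.0] [0.0, 0.0, 0.055]
[-26.5, -1.0, 0.0] [0.0, 0.0, 0.074]
[-33.1, -1.5, 0.0] [0.0, 0.0, 0.092]
[-39.7, -2.2, 0.0] [0.0, 0.0, 0.11]
[-46.2, -3.0, 0.0] [0.0, 0.0, 0.129]
[-52.8, -3.9, 0.0] [0.0, 0.0, 0.147]
[-59.4, -4.9, 0.0] [0.0, 0.0, 0.166]
[-65.9, -6.1, 0.0] [0.0, 0.0, 0.184]
[-72.4, -7.4, 0.0] [0.0, 0.0, 0.202]
[-78.9, -8.7, 0.0] [0.0, 0.0, 0.221]
```

View pics/s2.png

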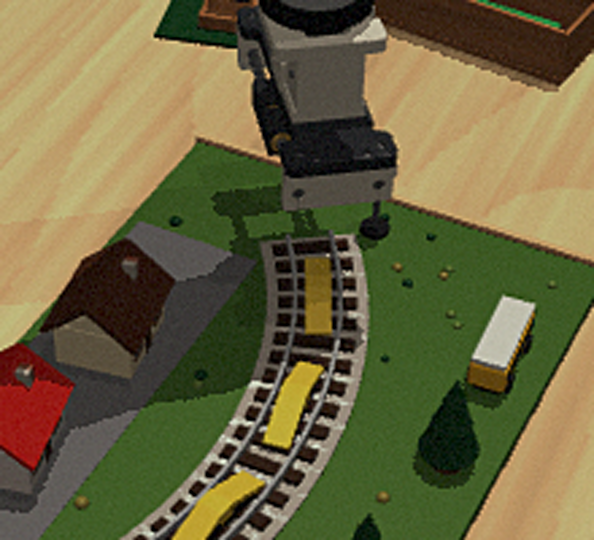

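The picture shows the gripper over the green end, clear of the lamp foot at (375,230), with the tabs still up. I'm checking where the TCP projects before going down.

```bash
python3 - <<'E'
from plan import *
w=arm.observe()["position"]
for dz in(0,.02,.066,.1): print(dz,((proj("scene",w+[0,0,dz])[0]-[240,80])*2.7).round())
im=arm.get_image("scene")
cv2.imwrite("pics/s3.png",cv2.resize(im[80:200,300:420],None,fx=5,fy=5,interpolation=cv2.INTER_CUBIC))
E
```

```text
0 [308. 205.]
0.02 [309. 183.]
0.066 [311. 130.]
0.1 [313.  89.]
```

View pics/s3.png

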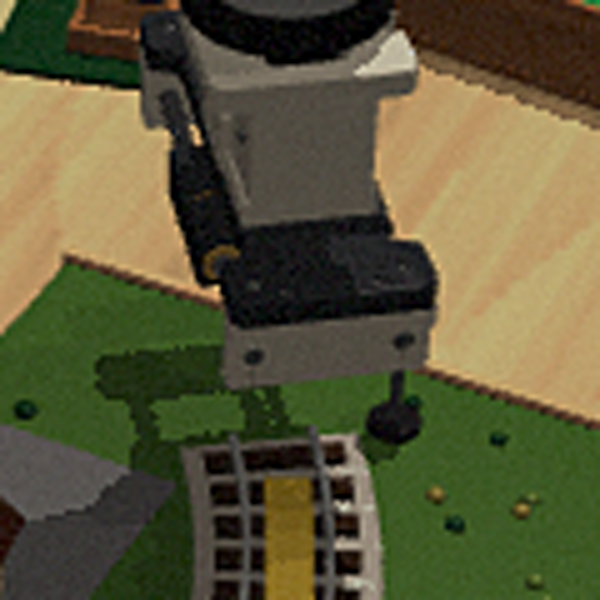

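Call:
jog_arm(commands=[{"translation": [0, 0, 8], "turn": [0, 0, 0]}, {"translation": [0, 0, 15], "turn": [0, 0, 0]}, {"translation": [0, 0, 20.5], "turn": [0, 0, 0]}, {"translation": [0, 0, 20.5], "turn": [0, 0, 0]}])

```text
clock: 3.48
position: [0.4802, 0.2814, 0.0232]
ee_rot: [-1.444, -2.789, 0.002]
force: [-0.2, -0.7, -0.9]
width: 0.005
```

Call:
jog_arm(commands=[{"translation": [-6.6, -0.1, 0], "turn": [0, 0, 0.018]}, {"translation": [-13.2, -0.2, 0], "turn": [0, 0, 0.037]}, {"translation": [-19.9, -0.5, 0], "turn": [0, 0, 0.055]}, {"translation": [-26.5, -1.0, 0], "turn": [0, 0, 0.074]}, {"translation": [-33.1, -1.5, 0], "turn": [0, 0, 0.092]}, {"translation": [-39.7, -2.2, 0], "turn": [0, 0, 0.11]}, {"translation": [-46.2, -3.0, 0], "turn": [0, 0, 0.129]}, {"translation": [-52.8, -3.9, 0], "turn": [0, 0, 0.147]}, {"translation": [-59.4, -4.9, 0], "turn": [0, 0, 0.166]}, {"translation": [-65.9, -6.1, 0], "turn": [0, 0, 0.184]}, {"translation": [-72.4, -7.4, 0], "turn": [0, 0, 0.202]}, {"translation": [-78.9, -8.7, 0], "turn": [0, 0, 0.221]}])

```text
clock: 4.48
position: [0.5196, 0.2117, 0.0244]
ee_rot: [1.746, 2.612, -0.0]
force: [-0.4, 0.1, -0.6]
width: 0.007
```

```bash
python3 - <<'E'
from plan import *
s=arm.observe();print(s["clock"],s["position"],s["force"]); print(pose(.1575,.0245)[0])
im=arm.get_image("scene");cv2.imwrite("pics/s4.png",cv2.resize(im[130:280,280:430],None,fx=4,fy=4,interpolation=cv2.INTER_CUBIC))
E
```

```text
4.4833 [0.51955388 0.21166565 0.02442679] [-0.43464514  0.13745984 -0.60943172]
[0.51928076 0.21234002 0.0245    ]
```

Call:
jog_arm(commands=[{"translation": [-6.6, -0.1, 0], "turn": [0, 0, 0.018]}, {"translation": [-13.2, -0.2, 0], "turn": [0, 0, 0.037]}, {"translation": [-19.9, -0.5, 0], "turn": [0, 0, 0.055]}, {"translation": [-26.5, -1.0, 0], "turn": [0, 0, 0.074]}, {"translation": [-33.1, -1.5, 0], "turn": [0, 0, 0.092]}, {"translation": [-39.7, -2.2, 0], "turn": [0, 0, 0.11]}, {"translation": [-46.2, -3.0, 0], "turn": [0, 0, 0.129]}])

```text
clock: 5.12
position: [0.5345, 0.1678, 0.0244]
ee_rot: [1.911, 2.494, 0.0]
force: [-0.7, 0.1, -0.5]
width: 0.007
```

```bash
python3 - <<'E'
from plan import *
s=arm.observe();print(s["clock"],s["position"],s["force"]); print(pose(.1575-.00663*7,.0245)[0])
a=arm.get_image("scene")[120:270,300:400];b=arm.get_image("top")[200:290,180:330]
out=np.zeros((600,800,3),np.uint8);out[:600,:400]=cv2.resize(a,(400,600),interpolation=2);out[:240,400:]=cv2.resize(b,(400,240),interpolation=2)
cv2.imwrite("pics/s5.png",out)
E
```

```text
5.1167 [0.53447952 0.16780942 0.02443105] [-0.66112823  0.05477701 -0.51801982]
[0.53431101 0.16846522 0.0245    ]
```

View pics/s5.png

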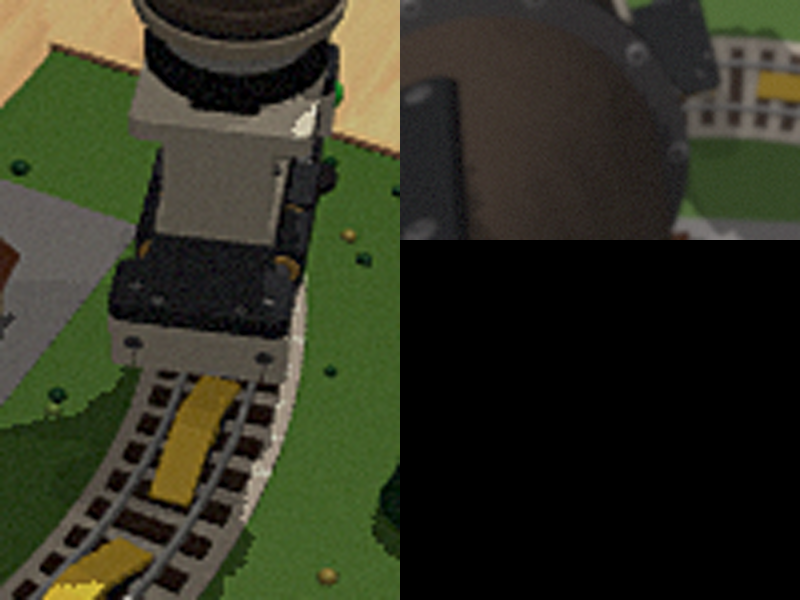

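Tab 1 is hidden under the gripper, but the TCP is tracking within 1 mm at z=0.0244 and tab 2 is still up. Contact force is negligible, so I continue.

Call:
jog_arm(commands=[{"translation": [-6.6, -0.1, 0], "turn": [0, 0, 0.018]}, {"translation": [-13.2, -0.2, 0], "turn": [0, 0, 0.037]}, {"translation": [-19.9, -0.5, 0], "turn": [0, 0, 0.055]}, {"translation": [-26.5, -1.0, 0], "turn": [0, 0, 0.074]}, {"translation": [-33.1, -1.5, 0], "turn": [0, 0, 0.092]}, {"translation": [-39.7, -2.2, 0], "turn": [0, 0, 0.11]}, {"translation": [-46.2, -3.0, 0], "turn": [0, 0, 0.129]}, {"translation": [-52.8, -3.9, 0], "turn": [0, 0, 0.147]}, {"translation": [-59.4, -4.9, 0], "turn": [0, 0, 0.166]}, {"translation": [-65.9, -6.1, 0], "turn": [0, 0, 0.184]}, {"translation": [-72.4, -7.4, 0], "turn": [0, 0, 0.202]}, {"translation": [-78.9, -8.7, 0], "turn": [0, 0, 0.221]}])

```text
clock: 6.22
position: [0.5465, 0.0893, 0.0244]
ee_rot: [-2.174, -2.268, 0.0]
force: [-0.2, 1.3, 0.2]
width: 0.005
```

Call:
jog_arm(commands=[{"translation": [-6.6, -0.1, 0], "turn": [0, 0, 0.018]}, {"translation": [-13.2, -0.2, 0], "turn": [0, 0, 0.037]}, {"translation": [-19.9, -0.5, 0], "turn": [0, 0, 0.055]}, {"translation": [-26.5, -1.0, 0], "turn": [0, 0, 0.074]}, {"translation": [-33.1, -1.5, 0], "turn": [0, 0, 0.092]}])

```text
clock: 6.63
position: [0.5465, 0.0563, 0.0244]
ee_rot: [-2.276, -2.166, -0.0]
force: [0.1, -0.7, -0.5]
width: 0.003
```

```bash
python3 - <<'E'
from plan import *
s=arm.observe();print(s["clock"],s["position"],s["force"]); print(pose(.1112-.00663*17,.0245)[0])
a=arm.get_image("scene")[120:320,240:400];b=arm.get_image("top")[200:290,180:430]
out=np.zeros((600,800,3),np.uint8);out[:600,:480]=cv2.resize(a,(480,600),interpolation=2);out[:115,480:]=cv2.resize(b,(320,115),interpolation=2)
cv2.imwrite("pics/s6.png",out)
rows(here(),[pose(.1112-.00663*17,.0245)])
E
```

```text
6.6333 [0.54647717 0.0563405  0.02443562] [ 0.1054571  -0.65240529 -0.468581  ]
[0.54653193 0.05699154 0.0245    ]
[1.6, 0.0, -0.1] [-0.0, 0.001, -0.003]
```

View pics/s6.png

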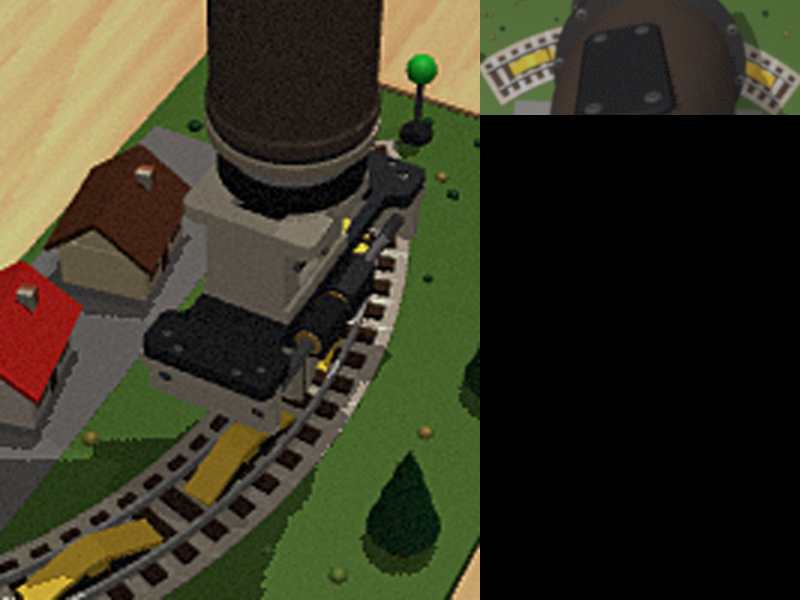

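The gripper is mid-track, with the fingertip between tabs 2 and 3 and tabs 3 and 4 still up. Everything else is where it was, so I continue the stroke.

Call:
jog_arm(commands=[{"translation": [-6.6, -0.1, 0], "turn": [0, 0, 0.018]}, {"translation": [-13.2, -0.2, 0], "turn": [0, 0, 0.037]}, {"translation": [-19.9, -0.5, 0], "turn": [0, 0, 0.055]}, {"translation": [-26.5, -1.0, 0], "turn": [0, 0, 0.074]}, {"translation": [-33.1, -1.5, 0], "turn": [0, 0, 0.092]}, {"translation": [-39.7, -2.2, 0], "turn": [0, 0, 0.11]}, {"translation": [-46.2, -3.0, 0], "turn": [0, 0, 0.129]}, {"translation": [-52.8, -3.9, 0], "turn": [0, 0, 0.147]}, {"translation": [-59.4, -4.9, 0], "turn": [0, 0, 0.166]}, {"translation": [-65.9, -6.1, 0], "turn": [0, 0, 0.184]}, {"translation": [-72.4, -7.4, 0], "turn": [0, 0, 0.202]}, {"translation": [-78.9, -8.7, 0], "turn": [0, 0, 0.221]}])

```text
clock: 7.73
position: [0.5337, -0.0222, 0.0244]
ee_rot: [-2.501, -1.901, 0.0]
force: [-0.2, -0.9, 0.4]
width: 0.004
```

Call:
jog_arm(commands=[{"translation": [-6.6, -0.1, 0], "turn": [0, 0, 0.018]}, {"translation": [-13.2, -0.2, 0], "turn": [0, 0, 0.037]}, {"translation": [-19.9, -0.5, 0], "turn": [0, 0, 0.055]}, {"translation": [-26.5, -1.0, 0], "turn": [0, 0, 0.074]}, {"translation": [-33.1, -1.5, 0], "turn": [0, 0, 0.092]}])

```text
clock: 8.15
position: [0.5236, -0.0535, 0.0244]
ee_rot: [2.586, 1.784, 0.0]
force: [0.0, 0.8, -0.4]
width: 0.009
```

```bash
python3 - <<'E'
from plan import *
s=arm.observe();print(s["clock"],s["position"],s["force"]); print(pose(-.0015-.00663*17,.0245)[0])
a=arm.get_image("scene")[130:350,200:420]
cv2.imwrite("pics/s7.png",cv2.resize(a,(600,600),interpolation=2))
E
```

```text
8.15 [ 0.52359    -0.05352561  0.02444256] [ 0.01792711  0.82681977 -0.42839997]
[ 0.52382391 -0.05292772  0.0245    ]
```

View pics/s7.png

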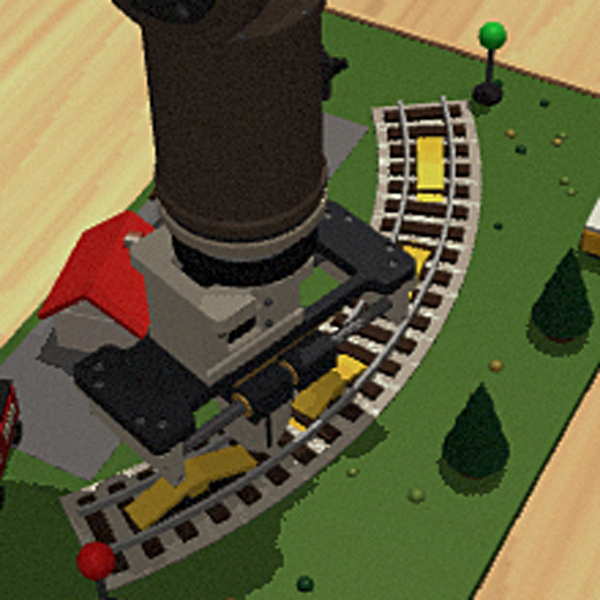

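Tab 1 at (430,168) now lies flat and shorter. Tab 4 is still up ahead of the tip. I finish the stroke.

Call:
jog_arm(commands=[{"translation": [-6.6, -0.1, 0], "turn": [0, 0, 0.018]}, {"translation": [-13.2, -0.2, 0], "turn": [0, 0, 0.037]}, {"translation": [-19.9, -0.5, 0], "turn": [0, 0, 0.055]}, {"translation": [-26.5, -1.0, 0], "turn": [0, 0, 0.074]}, {"translation": [-33.1, -1.5, 0], "turn": [0, 0, 0.092]}, {"translation": [-39.7, -2.2, 0], "turn": [0, 0, 0.11]}, {"translation": [-46.2, -3.0, 0], "turn": [0, 0, 0.129]}, {"translation": [-52.8, -3.9, 0], "turn": [0, 0, 0.147]}, {"translation": [-59.4, -4.9, 0], "turn": [0, 0, 0.166]}, {"translation": [-65.9, -6.1, 0], "turn": [0, 0, 0.184]}, {"translation": [-72.4, -7.4, 0], "turn": [0, 0, 0.202]}, {"translation": [-78.9, -8.7, 0], "turn": [0, 0, 0.221]}])

```text
clock: 9.2
position: [0.4873, -0.1243, 0.0244]
ee_rot: [-2.767, -1.488, 0.0]
force: [0.6, -0.0, 0.6]
width: 0.005
```

Call:
jog_arm(commands=[{"translation": [-6.6, -0.1, 0], "turn": [0, 0, 0.018]}, {"translation": [-13.2, -0.2, 0], "turn": [0, 0, 0.037]}, {"translation": [-19.9, -0.5, 0], "turn": [0, 0, 0.055]}, {"translation": [-26.5, -1.0, 0], "turn": [0, 0, 0.074]}, {"translation": [-33.1, -1.5, 0], "turn": [0, 0, 0.092]}, {"translation": [-39.7, -2.2, 0], "turn": [0, 0, 0.11]}, {"translation": [-45, -2.9, 0], "turn": [0, 0, 0.125]}, {"translation": [-45, -2.9, -15], "turn": [0, 0, 0.125]}, {"translation": [-45, -2.9, -45], "turn": [0, 0, 0.125]}, {"translation": [-45, -2.9, -80], "turn": [0, 0, 0.125]}, {"translation": [-45, -2.9, -120], "turn": [0, 0, 0.125]}, {"translation": [-45, -2.9, -160], "turn": [0, 0, 0.125]}])

```text
clock: 10.2
position: [0.4596, -0.1598, 0.1858]
ee_rot: [-2.853, -1.314, 0.002]
force: [1.0, 0.3, 0.4]
width: 0.007
```

Call:
jog_arm(commands=[{"translation": [-30, 0, -20], "turn": [0, 0, 0]}, {"translation": [-60, 0, -40], "turn": [0, 0, 0]}, {"translation": [-90, 0, -60], "turn": [0, 0, 0]}, {"translation": [-120, 0, -60], "turn": [0, 0, 0]}, {"translation": [-120, 0, -60], "turn": [0, 0, 0]}, {"translation": [-120, 0, -60], "turn": [0, 0, 0]}, {"translation": [-120, 0, -60], "turn": [0, 0, 0]}])

```text
clock: 10.78
position: [0.3827, -0.2505, 0.2442]
ee_rot: [-2.853, -1.314, -0.001]
force: [0.2, -0.2, 0.2]
width: 0.006
```

```bash
python3 - <<'E'
from plan import *
s=arm.observe();print(s["clock"],s["position"],s["force"])
a=arm.get_image("scene")[110:410,120:480];b=arm.get_image("top");cv2.imwrite("pics/top8.png",b)
cv2.imwrite("pics/s8.png",cv2.resize(a,(720,600),interpolation=2))
E
```

```text
10.7833 [ 0.3826945  -0.25045716  0.24418657] [ 0.18218889 -0.1825609   0.16836272]
```

View pics/s8.png

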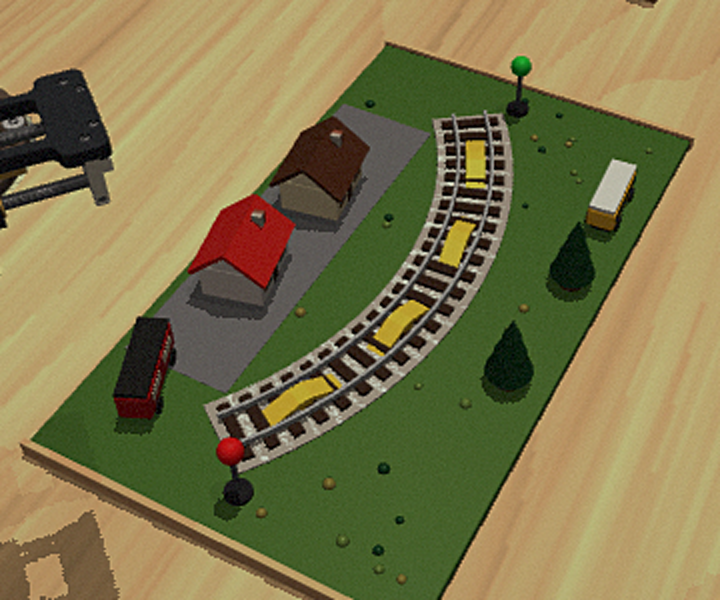

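View pics/top8.png

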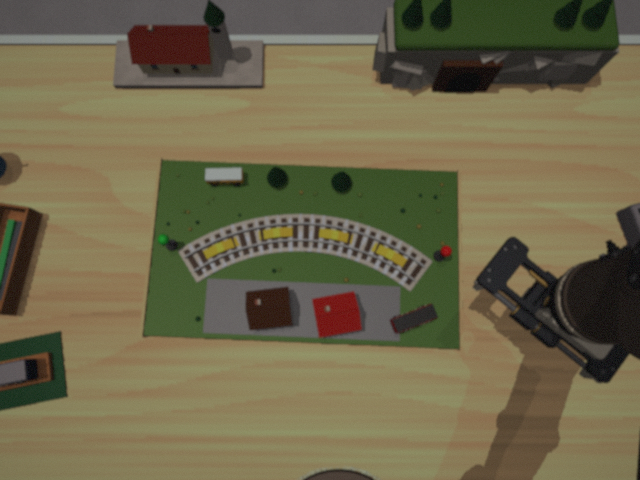

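All four tabs look shorter, and the houses, trees, bus and wagon match the first picture. I measure the tab lengths as a final check.

```bash
python3 - <<'E'
from h import *
p=np.load("p.npy")
for f in("top0","top8"):
    m=cv2.inRange(cv2.cvtColor(cv2.imread(f"pics/{f}.png"),cv2.COLOR_BGR2HSV),(20,130,80),(36,255,255))
    m[:215]=0;m[275:]=0;m[:,:195]=0;m[:,415:]=0
    n,_,st,_=cv2.connectedComponentsWithStats(m)
    L=sorted((int(st[i,0]),int(st[i,4]),*[round(max(cv2.minAreaRect(np.argwhere(_==i).astype(np.float32))[1])+1,1)]) for i in range(1,n) if st[i,4]>60)
    print(f,"(left, area, length px)",L)
a,b=[cv2.imread(f"pics/{f}.png").astype(int) for f in("top0","top8")]
for nm,(x,y) in dict(bus=(224,176),treeA=(277,177),treeB=(342,182),brown=(269,308),red=(338,314),wagon=(414,319)).items():
    A=[cv2.cvtColor(i.astype(np.uint8)[y-30:y+30,x-35:x+35],cv2.COLOR_BGR2GRAY).astype(np.float32) for i in(a,b)]
    print(nm,np.round(cv2.phaseCorrelate(*A)[0],2))
E
```

```text
top0 (left, area, length px) [(199, 442, 1.0), (255, 410, 1.0), (314, 406, 1.0), (369, 431, 1.0)]
top8 (left, area, length px) [(203, 337, 1.0), (262, 288, 1.0), (318, 302, 1.0), (373, 333, 1.0)]
bus [0.07 0.08]
treeA [ 0.05 -0.14]
treeB [ 0.02 -0.11]
brown [-0.02  0.11]
red [ 0.02 -0.13]
wagon [ 0.06 -0.  ]
```

```bash
python3 -c "
from cell import arm
print(arm.sign_off())"
```

```text
the job is handed in; nothing more can be done
None
```

The job is handed in: I drew the shut fingertips along the track's centre line in one low stroke from the green lamp to the red lamp, then lifted clear. I paused three times on the way without lifting. Sign-off reports no verdict.

- **Stroke:** the fingertips ran at z = 24.4 mm, about 1.4 mm over the rails. They stayed within about 1 mm of the planned path wherever I checked. The whole job took about 11 s of the 48 s allowed.
- **Force:** the readings stayed within about 1.3 N, which is sensor noise. I only read it at the end of each move, so a brief peak in between would not show.
- **Tabs:** in the last top picture, all four tabs show only 70–77 % of their first visible area. I estimate that as roughly 7–8 mm down; the fingertip height implies about 8.6 mm. Both are above the 6 mm needed, but I could not read the joint values directly.
- **Loose things:** houses, trees, bus and wagon shifted less than 0.2 pixel (about 0.3 mm) between the first and last top pictures. The gripper ended about 24 cm up, off to the side of the board.
- **What disagreed:** fitting the module's position from the scene camera alone differed from the top camera by up to 5 mm along the track. I relied mainly on the top view, and the overlay matched the rails in both pictures.
- **What failed:** the tab-length measurement in my last script gave no usable values, so the tab check rests on area.

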